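Gauge a coupling sleeve on a pin and sort it

ROBOT

A 7-joint arm with a two-finger parallel gripper is mounted at the origin on a cart in front of the work surface, level with it; the furniture and walls round the work are solid. World frame = base frame: x ahead of the robot, y to its left, z up, the work surface at z = 0. Lengths are in mm, angles in degrees, forces in N, time in s.
With the tool pointing down it reaches from about 350 to 900 mm from the base axis. Payload 19.9 kg.
Tool frame: the origin (TCP) lies at the very end of the fingers, on their centre line; the grasp point (between the pads) lies 19 mm behind it; z points along the fingers, y is the line along which they close (so a half turn about z gives the same grasp; the last joint's range is limited). The gripper opens to 85 mm and grips with 20 to 120 N. Pads are 22 mm wide; open, the fingers measure 114 mm over their backs; the gripper's body (76 mm by 85 mm) begins 54 mm behind the grasp point. The pads swing forward as they close: fully open they stand 13 mm farther back than shut.
Start: joints at [-66.721, 23.915, -0.59, 92.452, 0.269, 63.638, -3.037], TCP at [270.602, 563.361, 231.26] pointing down, gripper open.
Joint ranges: [-161.28, 161.28], [-22.2, 115.67], [-73.04, 71.86], [3.21, 147.25], [-68.34, 248.33], [10.77, 114.83], [-161.83, 161.83]. Speed limits (degrees/s): [108.29, 108.29, 136.94, 136.94, 172.46, 172.46, 172.46].

INTERFACE

Orientations are given as a 3x3 rotation matrix whose columns are the frame's x, y, z axes.
In Python, from station import r, hand, solver, readout, viewer, ticket, spotter gives the robot as it stands. Calls block until the motion is done:
- r.move_to(position, orientation): joint-space move of the TCP to a pose.
- r.move_l(position, ori=None, max_speed=150): straight line of the TCP; ori=None keeps the orientation; max_speed is the mean speed in mm/s.
- r.movej(angles): joint-space move.
- hand.move_gripper(opening, force=None): opening from 0.0 (shut) to 1.0 (fully open); force is the grip in N (None keeps the last); returns when the fingers have stopped.
- r.wait(seconds).
- solver.ik(position, orientation): joint angles nearest the present ones, or None.
- readout.state(): the state.
- viewer.get_image(name): name is "side" or "top" or "wrist"; returns (picture, depth): 480x640x3 uint8, red, green, blue; 480x640 float32, mm along the optical axis (not along the pixel's ray), 0 where there is no reading.
- viewer.camera_info(name): a dict with "mtx" (3x3 intrinsics, pixels), "dist" ([k1, k2, p1, p2, k3] as OpenCV has them; the pictures are not rectified), "R" (3x3) and "t" (3): a world point X has camera coordinates R X + t. Camera axes: x right, y down, z forward; pixel columns grow to the right and rows downward; lengths in mm; the calibration is good to about 2 mm. A picture is of the moment at which its call begins: read the wrist's pose just before it. camera_info takes no time and is no camera call; for the wrist camera it gives the pose at the moment of the call.
A pose or a line that the arm cannot do raises r.MotionError and nothing moves.
- ticket.sign_off(): hands the job in; it is judged then, once.
Trained networks look in the newest picture that a camera, given by its name, has taken for a name from the list of things; names that differ only in an ending like _2 or _b are one class to them, and where a whole thing is asked for, a point or a joint stands for the part that bears it (a point fixed in the world has none). Each returns a list of dicts, best first, with "score" (0 to 1); they miss things now and then, are a little off and sometimes report something else, mostly with a low value. They report only what shows in the picture. A call takes as long as a camera call.
- spotter.regions_of(camera, name): "pixels" (480x640 bool, what is visible of it).
- spotter.spot_point(camera, name): "point" ([x, y, z] in mm, in world coordinates, good to about 4 mm: a listed point, or the origin of a listed thing).
The state is a dict: "time": time; "joints": joint angles; "qd": joint speeds; "joint_torque": joint torques, N m; "eef_pos": TCP position; "tcp_rot": TCP orientation; "contact_force": force on the tool from outside, world axes, zero at the start; "moment": the same for the moment, N m; "gripper_width": opening from 0.0 (shut) to 1.0 (fully open); "finger_force": force on a finger pad.
Only numpy, scipy, OpenCV 4.12 (cv2) and the standard library are available. Lean on these libraries where they do the work, as an engineer would, in place of code of your own. Each camera call takes 0.05 s, during which the arm holds its last target. There are 200 camera calls.

TASK

Check the bore of the aluminium sleeve in the cradle on the yellow mat: slide the sleeve straight onto the blue gauge's horizontal pin until it is fully home against the gauge face or stops short on the pin, then pull it off and set it down, without dropping it, in the green tray if it went fully home or in the red tray if it stopped short. In the cradle only the sleeve's ends can be gripped, so put it down on the bench and take it again across its sides before gauging; leave the sleeve on the white mat and the glassware and timer alone.

Things in the scene. Friction and masses are not known exactly. Their poses are not given: they have to be found in the camera images.
- pin_root (a point): root of the gauge pin, on the steel face, on the pin axis, 60 mm above the bench; axes as the gauge's. The steel pin is horizontal, 14 mm across, sticks out 50 mm toward -x; its last 7 mm taper to 8 mm. A clear sleeve stops with its end on the face (its centre 27 mm from here), a blocked one with its centre 57 mm from here
- gauge: fixed gauge: blue block 60 mm wide, 88 mm high, with a steel face toward the robot that carries the pin; base plate 75 x 90 x 12 mm, which reaches 3 mm under the pin. Origin: bench level under the block, 22 mm behind the face; x axis level, from the pin's tip into the gauge (the way to push a sleeve, roughly away from the robot); z up
- sleeve_a: aluminium square bar 34 x 34 mm, 54 mm long, 0.16 kg, bored 18 mm along its length. Both sleeves look alike from outside, either end the same: one has a clear bore and goes fully over the pin; the other's bore is closed by a web 20 mm in from either end and stops there; only the pin tells which. Origin: middle of the sleeve, on the bore axis; x along the bore
- sleeve_b: aluminium square bar 34 x 34 mm, 54 mm long, 0.16 kg, bored 18 mm along its length. Both sleeves look alike from outside, either end the same: one has a clear bore and goes fully over the pin; the other's bore is closed by a web 20 mm in from either end and stops there; only the pin tells which. Origin: middle of the sleeve, on the bore axis; x along the bore
- cradle_a: black open-ended cradle fixed on one of the mats, 46 long (x) x 50 wide x 46 mm high, floor 5 mm thick; sleeve_a lies in it along x. Its 6 mm walls stand 38 mm apart and reach 7 mm above the sleeve, so only the sleeve's two end faces, which stick out about 4 mm each, can be gripped. Origin: centre of underside
- cradle_b: black open-ended cradle fixed on one of the mats, 46 long (x) x 50 wide x 46 mm high, floor 5 mm thick; sleeve_b lies in it along x. Its 6 mm walls stand 38 mm apart and reach 7 mm above the sleeve, so only the sleeve's two end faces, which stick out about 4 mm each, can be gripped. Origin: centre of underside
- mat_yellow: thin fixed yellow mat 130 x 100 mm, 3 mm thick, with one of the two cradles at its middle (which one varies); the sleeve here is the one to check. Origin: centre of underside
- mat_white: thin fixed white mat 130 x 100 mm, 3 mm thick, with one of the two cradles at its middle (which one varies); the sleeve here is left alone. Origin: centre of underside
- tray_green: fixed shallow green plastic tray, outside 130 (x) x 125 (y) mm, 28 mm high, walls 4 mm, floor 4 mm; for sleeves that go fully home on the pin. Origin: centre of underside
- tray_red: fixed shallow red plastic tray, outside 130 (x) x 125 (y) mm, 28 mm high, walls 4 mm, floor 4 mm; for sleeves that stop short on the pin. Origin: centre of underside
- beaker_250: glass beaker 81 x 75 x 95 mm, a loose bystander near the back. Origin: centre of underside
- flask_250: conical glass flask 80 mm across, 140 mm high, a loose bystander near the back. Origin: centre of underside
- timer: white bench timer 72 x 62 x 20 mm lying flat, a loose bystander near the back. Origin: centre of underside

How it is judged:
By the outcome, as a careful person would: the job done as asked, in the order asked, and still so for the second after the job is handed in, with the robot touching nothing.
It also fails if it takes over 64 s, if anything falls off the work surface, if the arm or the gripper's body presses on something with over 40 N, if the wrist force passes 120 N, or if a joint passes its speed limit or range.

## Working session

There is one attempt and no reset: what is moved stays moved. The work goes in short steps, each a Python script; the robot and the scene stay as the last script left them, time stands still between calls to the robot, and variables do not carry over. Pictures are saved under pics/ and viewed, at most 10 in all, crops included, and the job is handed in when it is done.

```bash
ls; mkdir -p pics
python3 - <<'E'
from station import *
import cv2,numpy as np
s=readout.state();print(s['time'],s['eef_pos'],s['tcp_rot'],s['gripper_width'])
for c in ['top','side']:
    im,d=viewer.get_image(c);cv2.imwrite(f'pics/{c}0.png',im[:,:,::-1]);np.save(f'pics/{c}0d.npy',d)
    i=viewer.camera_info(c);print(c,i)
    for n in ['pin_root','gauge','sleeve_a','cradle_a','mat_yellow','mat_white','tray_green','tray_red','beaker_250','flask_250','timer']:
        print(n,[(np.round(o['point']),round(o['score'],2)) for o in spotter.spot_point(c,n)][:3])
print(readout.state()['time'])
E
```

```text
pics
0.0 [270.44151063 563.06858179 230.65257431] [[-9.01417582e-01  4.32950488e-01 -4.67368520e-04]
 [ 4.32950734e-01  9.01416859e-01 -1.14405159e-03]
 [-7.40238330e-05 -1.23361576e-03 -9.99999236e-01]] 1.005407445602702
top {'mtx': array([[518.07552318,   0.        , 331.25381007],
       [  0.        , 518.07552318, 233.72198344],
       [  0.        ,   0.        ,   1.        ]]), 'dist': array([0.04123086, 0.        , 0.        , 0.        , 0.        ]), 'R': array([[ 0.01651536, -0.99961763, -0.02217752],
       [-0.98605466, -0.01260966, -0.16594335],
       [ 0.16560025,  0.02460886, -0.98588588]]), 't': array([  24.9480263 ,  562.15555794, 1346.08960729])}
pin_root [(array([583., -11.,  60.]), 0.98)]
gauge [(array([606., -12.,   4.]), 0.94), (array([654., 285.,  -2.]), 0.73), (array([ 648., -193.,    0.]), 0.62)]
sleeve_a [(array([540., 346.,  21.]), 0.84), (array([504., 204.,  26.]), 0.71)]
cradle_a [(array([533., 343.,  -3.]), 0.64), (array([534., 345.,   1.]), 0.59), (array([503., 201.,   1.]), 0.49)]
mat_yellow [(array([504., 201.,   2.]), 0.63)]
mat_white [(array([533
[... 738 characters left out ...]
rray([ 582.14916071,   59.41493509, 1222.93208648])}
pin_root [(array([587.,  -6.,  58.]), 0.64)]
gauge [(array([608., -12.,  -1.]), 0.71)]
sleeve_a [(array([506., 201.,  25.]), 0.83), (array([542., 344.,  27.]), 0.57)]
cradle_a [(array([498., 205.,   7.]), 0.78), (array([537., 342.,  -1.]), 0.65), (array([665., 415.,   2.]), 0.65)]
mat_yellow [(array([501., 201.,  -2.]), 0.8)]
mat_white [(array([536., 344.,  -1.]), 0.56)]
tray_green [(array([ 505., -204.,   -0.]), 0.94)]
tray_red [(array([504., 204.,  28.]), 0.73), (array([ 513., -371.,    4.]), 0.7)]
beaker_250 [(array([661., 290.,  -1.]), 0.76)]
flask_250 [(array([666., 415.,   0.]), 0.83)]
timer [(array([ 648., -197.,   -4.]), 0.89)]
1.2
```

View pics/top0.png

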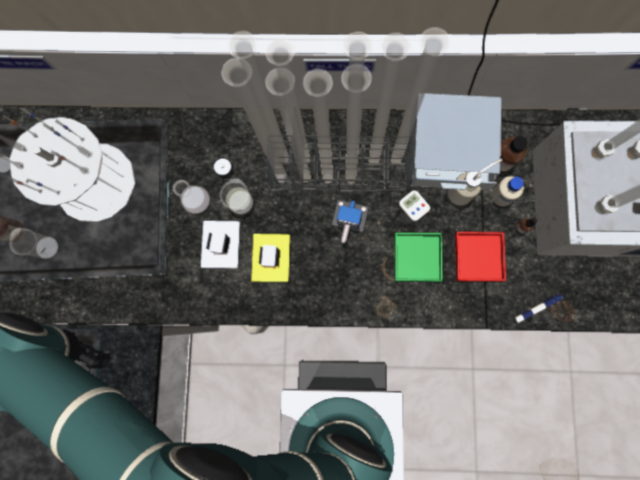

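View pics/side0.png

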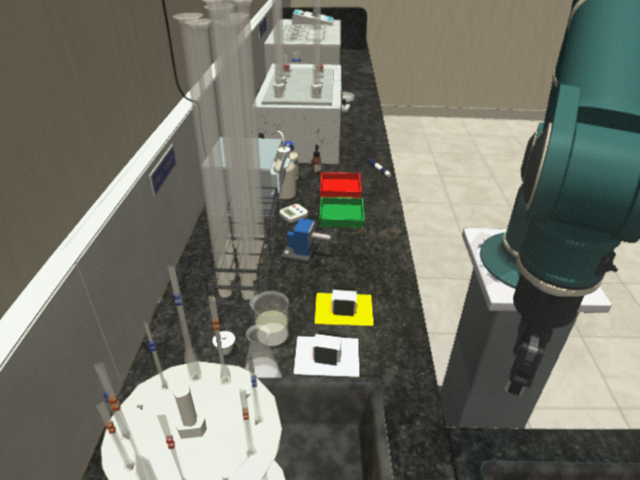

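Top: yellow mat with its cradle at about (270,257), white mat at (220,243), gauge at (350,213) with its pin pointing down to (345,240), green tray at (418,257), red tray at (481,257). The side view agrees. Next I move in with the wrist camera.

```bash
cat > h.py <<'E'
from station import *
import cv2,numpy as np
def ori(a):
    c,s=np.cos(np.radians(a)),np.sin(np.radians(a))
    return np.array([[-s,c,0],[c,s,0],[0,0,-1.]])
def look(name,cam='wrist'):
    i=viewer.camera_info(cam);im,d=viewer.get_image(cam)
    cv2.imwrite(f'pics/{name}.png',im[:,:,::-1]);np.savez(f'pics/{name}.npz',d=d,**i)
    return im,d,i
def cloud(d,i):
    v,u=np.mgrid[:480,:640]
    p=cv2.undistortPoints(np.stack([u,v],-1).reshape(-1,1,2).astype(float),i['mtx'],i['dist']).reshape(480,640,2)
    X=np.dstack([p*d[...,None],d])-np.array(i['t'])
    return X@i['R']   # R^T (x-t)
def st():
    s=readout.state();print('t',round(s['time'],2),'eef',np.round(s['eef_pos'],1),'w',round(s['gripper_width'],3),'F',np.round(s['contact_force'],1),'M',np.round(s['moment'],2),'ff',s['finger_force']);return s
E
python3 - <<'E'
from h import *
for p in [(500,203,280),(504,203,6),(540,-10,61),(510,-200,40),(510,-366,40)]:
    for a in (-90,0,90,180):
        q=solver.ik(p,ori(a)); print(p,a,None if q is None else np.round(q))
r.move_to((450,203,300),ori(90)); st()
look('w1')
for n in ['sleeve_a','cradle_a','mat_yellow']:
    print(n,[(np.round(o['point'],1),round(o['score'],2)) for o in spotter.spot_point('wrist',n)][:3])
r.move_to((460,-10,300),ori(90)); st()
look('w2')
for n in ['pin_root','gauge','tray_green']:
    print(n,[(np.round(o['point'],1),round(o['score'],2)) for o in spotter.spot_point('wrist',n)][:3])
cv2.imwrite('pics/w12.png',cv2.resize(np.vstack([cv2.imread('pics/w1.png'),cv2.imread('pics/w2.png')]),None,fx=.62,fy=.62,interpolation=cv2.INTER_AREA))
E
```

```text
(500, 203, 280) -90 [ -55.   14.   35.  102.   -9.   66. -107.]
(500, 203, 280) 0 [-44.  13.  22. 102.  -5.  66. -20.]
(500, 203, 280) 90 [-32.  13.   8. 102.  -2.  66.  66.]
(500, 203, 280) 180 [-21.  13.  -5. 101.   1.  66. 154.]
(504, 203, 6) -90 [-46.  37.  27. 113. -27.  36. -92.]
(504, 203, 6) 0 [-40.  36.  18. 113. -19.  35.  -9.]
(504, 203, 6) 90 [-28.  34.   3. 112.  -3.  34.  67.]
(504, 203, 6) 180 [-14.  35. -14. 112.  14.  35. 143.]
(540, -10, 61) -90 [-29.  33.  34. 113. -27.  42. -69.]
(540, -10, 61) 0 [-25.  32.  29. 113. -23.  41.  18.]
(540, -10, 61) 90 [-13.  29.  14. 112. -11.  40.  97.]
(540, -10, 61) 180 [ -47.   47.   62.  113.  -52.   54. -138.]
(510, -200, 40) -90 [-14.  38.  42. 112. -37.  43. -40.]
(510, -200, 40) 0 [-14.  38.  42. 112. -37.  44.  50.]
(510, -200, 40) 90 [ -1.  33.  24. 112. -21.  39. 126.]
(510, -200, 40) 180 [ -26.   50.   62.  113.  -56.   54. -115.]
(510, -366, 40) -90 [ -1.  48.  49. 100. -45.  53. -22.]
(510, -366, 40) 0 [ -1.  48.  49. 100. -45.  53.  68.]
(510, -366, 40) 90 [  9.  42.  33. 100. -30.  47. 146.]
(510, -366, 40) 180 [  -7.   56.   62.  101.  -57.   61. -104.]
t 2.71 eef [449.8 203.9 299.9] w 0.998 F [-0.3  0.9 -0.9] M [-0.03 -0.03  0.01] ff 0.0
sleeve_a [(array([500.4, 202.1,  27.2]), 0.93), (array([534. , 342.6,  25.4]), 0.57)]
cradle_a [(array([536.8, 338.2,   4. ]), 0.82)]
mat_yellow []
t 3.77 eef [460.1  -9.3 300. ] w 0.996 F [-0.3  1.1 -1.1] M [0.07 0.   0.03] ff 0.0
pin_root [(array([586.7, -10.9,  54.9]), 0.62)]
gauge [(array([606.5, -12.7,  -0. ]), 0.86)]
tray_green []
```

View pics/w12.png

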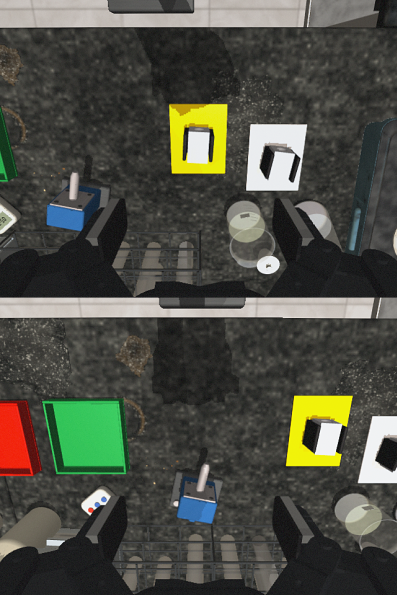

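Upper view: sleeve on the yellow mat at about (200,145), nearly axis-aligned. Lower view: gauge block at (197,507), with the pin tip at (205,467) and slightly yawed. I'll fit the poses from the depth cloud.

```bash
cat > fit.py <<'E'
from h import *
def rect(P,name):
    (c,wh,ang)=cv2.minAreaRect(P[:,:2].astype(np.float32)); print(name,len(P),'c',np.round(c,1),'wh',np.round(wh,1),'ang',round(ang,1),'zmed',np.round(np.median(P[:,2]),1),'mean',np.round(P[:,:2].mean(0),1))
def near(X,x,y,rx,ry,z0,z1):
    return X[(abs(X[...,0]-x)<rx)&(abs(X[...,1]-y)<ry)&(X[...,2]>z0)&(X[...,2]<z1)]
def axis(P):
    m=P.mean(0);u=np.linalg.svd(P-m,full_matrices=False)[2][0];u*=np.sign(u[0]);return m,u
def gauge(X,tag):
    rect(near(X,606,-12,50,50,83,93),tag+' block top')
    b=near(X,606,-12,50,50,83,93);print('  front edge x',np.round(np.percentile(b[:,0],1),1))
    P=near(X,550,-12,25,25,58,72);rect(P,tag+' pin')
    if len(P)>20:
        for k in range(530,580,8):
            q=P[(P[:,0]>=k)&(P[:,0]<k+8)]
            if len(q)>3: print('  ',k,len(q),'ymin/mid/max',np.round([q[:,1].min(),np.median(q[:,1]),q[:,1].max()],1),'ztop',round(np.percentile(q[:,2],95),1))
E
python3 - <<'E'
from fit import *
for n in ['w1','w2','top0','side0']:
    if n[0]=='w':
        f=np.load(f'pics/{n}.npz');X=cloud(f['d'],f)
    else: X=cloud(np.load(f'pics/{n}d.npy'),viewer.camera_info(n[:-1]))
    rect(near(X,503,203,45,40,38,45.5),n+' sleeve top'); rect(near(X,503,203,45,40,46.5,53),n+' cradle top')
    rect(near(X,503,203,85,70,1.5,5),n+' mat');gauge(X,n)
E
```

```text
w1 sleeve top 1743 c [501.9 199.9] wh [48.4 54.3] ang 87.2 zmed 41.7 mean [500.7 200. ]
w1 cradle top 492 c [501.  199.9] wh [50. 45.] ang 87.0 zmed 48.5 mean [500.5 199.6]
w1 mat 7181 c [502.5 203. ] wh [139.8 168.2] ang 90.0 zmed 2.7 mean [491.4 201.6]
w1 block top 2229 c [605.8 -14.3] wh [60.1 43.3] ang 77.2 zmed 87.4 mean [604.4 -13.4]
  front edge x 582.4
w1 pin 521 c [555.8  -3.1] wh [13.9 39.6] ang 77.6 zmed 65.0 mean [555.3  -1.7]
   530 23 ymin/mid/max [-2.5  0.   4.4] ztop 63.5
   538 115 ymin/mid/max [-5.6  1.4  6.3] ztop 66.6
   546 111 ymin/mid/max [-9.2  0.3  5.6] ztop 66.9
   554 103 ymin/mid/max [-9.7 -1.2  3.8] ztop 67.1
   562 103 ymin/mid/max [-12.7  -3.4   2. ] ztop 67.1
   570 66 ymin/mid/max [-13.2  -4.8   0.3] ztop 67.3
w2 sleeve top 2021 c [502.6 198.9] wh [50.1 53.8] ang 86.4 zmed 41.9 mean [501.5 200. ]
w2 cradle top 530 c [501.5 199.8] wh [50.9 44.3] ang 86.3 zmed 48.5 mean [500.9 199.4]
w2 mat 7173 c [502.9 203.4] wh [139.1 168.7] ang 90.0 zmed 2.9 mean [490. 197.]
w2 block top 2249 c [606.  -15.4] wh [60.3 43.1] ang 78.5 zmed 87.4 mean [604.6 -15.6]
  fro
[... 1132 characters left out ...]
289 c [503.4 202.2] wh [50.6 53.2] ang 86.8 zmed 43.1 mean [503.3 201. ]
side0 cradle top 106 c [501.8 201.3] wh [54.6 44.2] ang 87.8 zmed 49.5 mean [502.5 203.1]
side0 mat 1440 c [503. 203.] wh [139.9 169.9] ang 90.0 zmed 3.1 mean [503.7 213.1]
side0 block top 235 c [607.5 -12.4] wh [61.7 42.5] ang 78.3 zmed 89.7 mean [607.2  -9.6]
  front edge x 583.7
side0 pin 71 c [557.2  -1.2] wh [13.9 37.2] ang 75.6 zmed 65.7 mean [ 5.572e+02 -4.000e-01]
   538 16 ymin/mid/max [-2.5  1.9  6.3] ztop 67.7
   546 15 ymin/mid/max [-6.9  2.   7.6] ztop 69.7
   554 14 ymin/mid/max [-5.1 -0.5  5.1] ztop 69.2
   562 16 ymin/mid/max [-10.2  -1.4   3.6] ztop 69.3
   570 10 ymin/mid/max [-7.8 -2.5  0.9] ztop 70.8
```

Sleeve: centre (502,200), yaw -3°, top at z 42 as expected. Gauge yaw -12°, pin axis through about (556,-3), root about (585,-9.5). Block size and height match the list. I'll pick by the ends now.

Run:
```python
from h import *
a=-3.2
r.move_to((502,200.2,110),ori(a)); r.wait(.2)
r.move_l((502,200.2,11),max_speed=120); s=st()
hand.move_gripper(0.5,force=60); st()
r.move_l((502,200.2,30),max_speed=60); r.wait(.2); st()
look('w3')
```

```text
t 6.86 eef [502.4 200.4  11.6] w 1.0 F [ 0.2  0.8 -1. ] M [-0.02  0.03  0.05] ff 0.0
t 7.28 eef [502.2 200.4  11.8] w 0.62 F [-3.6 -0.4 11.7] M [-0.25  0.76  0.05] ff 61.7857063073825
t 7.95 eef [501.8 200.1  29.7] w 0.621 F [ 0.2 -0.3 -1.4] M [-0.09  0.02 -0.04] ff 63.0720728254164
```

View pics/w3.png

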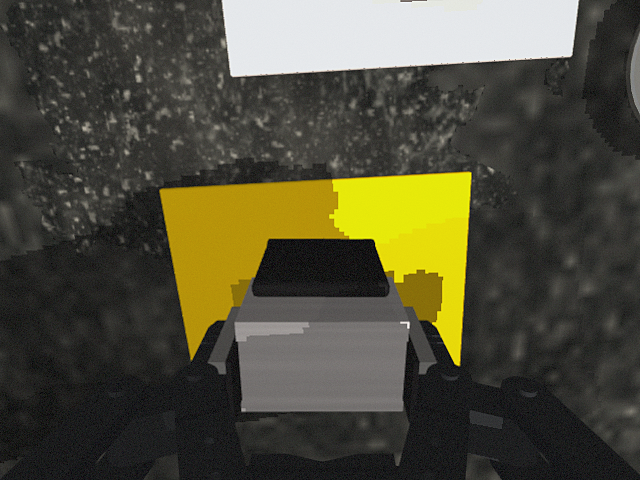

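The sleeve is held level between the pads at (320,365) and lifted clear of the floor. I'll set it on the bench, turned to the gauge's yaw.

Run:
```python
from h import *
P=np.array([470.,90.])
r.move_l((502,200.2,80),max_speed=150)
r.move_to((*P,70),ori(-12.2)); 
r.move_l((*P,8),max_speed=100); r.wait(.2); s=st();f0=s['contact_force'][2]
for z in (6.5,5.5,4.5,4,3.5,3):
    r.move_l((*P,z),max_speed=25); s=st()
    if s['contact_force'][2]-f0>3: break
hand.move_gripper(1.0); r.wait(.1); s=st()
x,y=s['eef_pos'][:2]
r.move_l((*P,90),max_speed=200)
r.move_to((*P,90),ori(77.8)); 
look('w4')
from fit import *
f=np.load('pics/w4.npz');X=cloud(f['d'],f)
rect(near(X,470,90,50,50,28,38),'sleeve top');gauge(X,'w4');st()
```

```text
t 9.98 eef [470.4  90.2   8.6] w 0.623 F [ 0.5  0.4 -1.8] M [-0.02  0.05 -0.  ] ff 63.14071161341417
t 10.23 eef [470.   90.    6.5] w 0.623 F [ 0.4 -0.4 -2.3] M [ 0.03 -0.03  0.03] ff 63.139174203206494
t 10.48 eef [470.   90.    5.4] w 0.624 F [ 0.2  0.1 -2.7] M [-0.03 -0.03 -0.  ] ff 63.139402459783014
t 10.73 eef [469.9  90.    4.4] w 0.62 F [ 0.5 -0.3 -1.8] M [-0.03  0.02  0.  ] ff 63.139376151193574
t 10.98 eef [470.  90.   4.] w 0.624 F [ 0.1 -0.4 -1.7] M [ 0.   -0.02  0.06] ff 63.13915126822394
t 11.23 eef [470.   90.    3.8] w 0.625 F [-3.6 -1.2  8.3] M [-0.12  0.63 -0.01] ff 64.09233032893098
t 11.76 eef [470.   90.    3.5] w 1.003 F [-0.1  0.1 -0.8] M [ 0.02  0.01 -0.02] ff 0.0
sleeve top 6534 c [470.3  89.7] wh [34.1 54.7] ang 77.7 zmed 33.9 mean [468.6  90.1]
w4 block top 0 c [0. 0.] wh [0. 0.] ang 0.0 zmed nan mean [nan nan]
  return _methods._mean(a, axis=axis, dtype=dtype,
  ret = ret.dtype.type(ret / rcount)
fit.py:3: RuntimeWarning: Mean of empty slice.
  (c,wh,ang)=cv2.minAreaRect(P[:,:2].astype(np.float32)); print(name,len(P),'c',np.round(c,1),'wh',np.round(wh,1),'ang',round(ang,1),'zmed',np.round(np.median(P[:,2]),1),'mean',np.round(P[:,:2].mean(0),1))
  ret = um.true_divide(
Traceback (most recent call last):
  File "fit.py", line 10, in gauge
    b=near(X,606,-12,50,50,83,93);print('  front edge x',np.round(np.percentile(b[:,0],1),1))
                                                                  ~~~~~~~~~~~~~^^^^^^^^^^
IndexError: index -1 is out of bounds for axis 0 with size 0
```

View pics/w4.png

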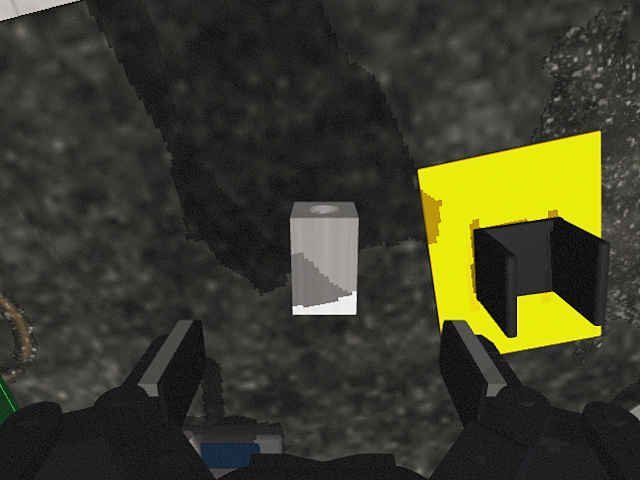

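The sleeve sits on the bench at (470.3,89.7), yaw -12.3° (pixels 291–357, 202–315), as intended. I'll measure the pin once more with the arm settled, then regrip across the sides.

Run:
```python
from fit import *
r.move_to((450,5,250),ori(77.8)); r.wait(.3)
im,d,i=look('w5'); gauge(cloud(d,i),'w5')
r.move_to((470.2,89.8,90),ori(77.8)); r.wait(.2)
r.move_l((470.2,89.8,4),max_speed=120); r.wait(.1); st()
hand.move_gripper(0.2,force=80); s=st()
r.move_l((470.2,89.8,s['eef_pos'][2]+20),max_speed=80); r.wait(.2); st()
```

```text
w5 block top 2751 c [605.6 -15.1] wh [60.3 43. ] ang 77.9 zmed 87.5 mean [604.2 -15.1]
  front edge x 582.2
w5 pin 623 c [556.   -4.1] wh [13.7 39.9] ang 78.1 zmed 65.2 mean [555.1  -4.3]
   530 29 ymin/mid/max [-4.5 -1.5  3.7] ztop 64.0
   538 141 ymin/mid/max [-8.9 -1.5  5.1] ztop 66.7
   546 129 ymin/mid/max [-10.6  -3.3   4.6] ztop 67.1
   554 129 ymin/mid/max [-12.2  -4.7   2.9] ztop 67.2
   562 121 ymin/mid/max [-13.9  -6.8   1.5] ztop 67.1
   570 74 ymin/mid/max [-14.9  -8.3  -1.2] ztop 66.9
t 16.73 eef [470.7  89.9   4.7] w 1.004 F [0.1 0.3 0.1] M [ 0.03 -0.04 -0.04] ff 0.0
t 17.27 eef [470.3  89.8   4.4] w 0.384 F [-2.2 -0.9 11.8] M [-0.06  0.65  0.05] ff 79.86103892326355
t 17.88 eef [470.   89.8  24.1] w 0.386 F [ 0.6 -0.1 -1.1] M [-0.   -0.03 -0.05] ff 79.46263074874878
```

```bash
cat > g.py <<'E'
from h import *
u=np.array([np.cos(np.radians(-12.1)),np.sin(np.radians(-12.1))]);n=np.array([-u[1],u[0]]);root=np.array([584.7,-10.1])
def at(d,z=47.2,lat=0): return (*(root-d*u+lat*n),z)
E
python3 - <<'E'
from g import *
r.move_l((470.2,89.8,100),max_speed=200)
r.move_to(at(100,100),ori(77.9)); r.move_l(at(100),max_speed=120); r.wait(.3)
s=st(); f0=s['contact_force']
for d in [84,76,72,68,64,60]:
    r.move_l(at(d),max_speed=50); r.wait(.05); s=readout.state(); f=s['contact_force']-f0
    e=s['eef_pos']; print(d,round(float((root-e[:2])@u),1),'ax',round(f[:2]@u,1),'lat',round(f[:2]@n,1),'z',round(f[2],1),'M',np.round(s['moment'],2))
    if np.linalg.norm(f)>8: break
look('side1','side')
im=cv2.imread('pics/side1.png')[190:290,250:370];cv2.imwrite('pics/side1c.png',cv2.resize(im,None,fx=5,fy=5,interpolation=cv2.INTER_CUBIC))
st()
E
```

```text
t 19.72 eef [487.2  10.9  47.7] w 0.384 F [ 0.6  0.7 -2.1] M [-0.02  0.01 -0.01] ff 79.63587462902069
84 84.1 ax -0.3 lat -0.4 z 0.5 M [-0.02  0.05  0.01]
76 76.0 ax 0.7 lat -0.1 z 0.6 M [-0.02 -0.01 -0.01]
72 72.0 ax 0.3 lat -1.2 z 0.5 M [ 0.03 -0.02 -0.03]
68 67.9 ax 0.6 lat -0.7 z -0.2 M [-0.   -0.03 -0.01]
64 63.9 ax -0.9 lat -0.4 z -0.1 M [0.04 0.04 0.07]
60 59.9 ax -0.9 lat -0.4 z 0.2 M [-0.    0.03  0.01]
t 21.84 eef [526.    2.5  47.2] w 0.385 F [-0.1  0.3 -2.1] M [ 0.01 -0.02  0.04] ff 79.63577806949615
```

View pics/side1c.png

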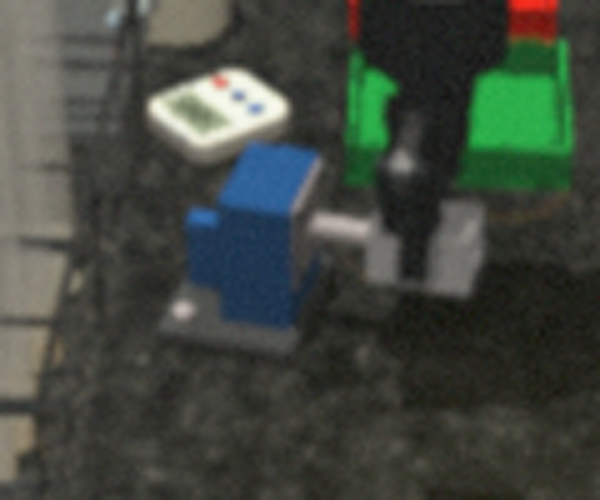

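The sleeve is on the pin (which enters its end at (368,232)) with no side force so far. I'll push on with small steps until it stops.

Run:
```python
from g import *
r.wait(.1); f0=readout.state()['contact_force']
for d in [58,57,56,55,54,52,48,44,40,36,32,30,29,28,27.5,27,26.5,26,25.5,25,24.5,24]:
    r.move_l(at(d),max_speed=40); s=readout.state(); f=s['contact_force']-f0
    e=s['eef_pos']; print(d,round(float((root-e[:2])@u),1),'ax',round(f[:2]@u,1),'lat',round(f[:2]@n,1),'z',round(f[2],1),round(s['time'],1))
    if np.linalg.norm(f)>15: break
r.wait(.2); st()
```

```text
58 57.9 ax -0.6 lat -0.9 z 0.7 22.2
57 57.0 ax -0.2 lat -1.2 z 0.4 22.4
56 56.0 ax -1.0 lat -1.8 z 0.1 22.7
55 55.2 ax -3.2 lat -1.5 z 2.1 22.9
54 55.1 ax -9.0 lat -0.4 z 5.3 23.2
52 55.0 ax -21.2 lat -1.6 z 15.1 23.4
t 23.64 eef [530.9   1.4  46.6] w 0.384 F [-21.4   5.3  13.1] M [0.88 4.33 0.07] ff 81.54319703578949
```

It stopped firmly 22 mm onto the pin (centre about 55 mm from the root, 57 expected for a blocked bore), so the bore is blocked and it goes in the red tray.

Run:
```python
from g import *
r.move_l(at(60),max_speed=40); r.move_l(at(110),max_speed=80); st()
r.move_l(at(110,130),max_speed=150)
T=(512,-367)
r.move_to((*T,130),ori(77.9)); r.wait(.2); st()
r.move_l((*T,14),max_speed=100); r.wait(.3); s=st(); f0=s['contact_force'][2]
z=12
while z>=5:
    r.move_l((*T,z),max_speed=20); s=readout.state()
    if s['contact_force'][2]-f0>4: break
    z-=.7
st()
hand.move_gripper(0.55,force=30); r.wait(.2); st()
r.move_l((*T,60),max_speed=80); r.move_l((*T,180),max_speed=150)
st()
look('w6');look('top6','top')
```

```text
t 24.77 eef [477.7  12.9  47.3] w 0.385 F [ 0.3 -0.1 -1.8] M [-0.01  0.01  0.03] ff 79.59137499332428
t 27.09 eef [ 512.6 -365.9  130.1] w 0.383 F [ 0.5  0.2 -1.8] M [-0.    0.02  0.04] ff 79.58318531513214
t 28.7 eef [ 512.1 -367.1   14.3] w 0.383 F [ 0.8  0.5 -2.3] M [-0.02 -0.05 -0.  ] ff 79.58294034004211
t 30.45 eef [ 512.  -367.1    8.4] w 0.384 F [-4.   3.7 10.4] M [0.7  0.87 0.  ] ff 81.11973524093628
t 30.94 eef [ 512.  -367.     7.7] w 0.548 F [-0.9  0.3  0.3] M [ 0.    0.05 -0.03] ff 0.0
t 32.69 eef [ 511.6 -366.7  179. ] w 0.549 F [ 0.4  0.4 -0.7] M [-0.02 -0.   -0.01] ff 0.0
```

View pics/w6.png

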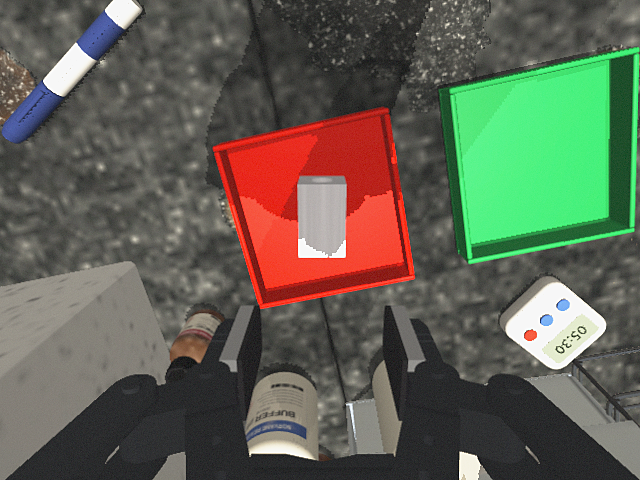

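The sleeve lies flat in the red tray at (322,218), clear of the walls, and the gripper is clear and touching nothing.

```bash
python3 -c "
from station import *
r.wait(.3); print(ticket.sign_off())"
```

```text
the job is handed in; nothing more can be done
None
```

The sleeve from the yellow mat stopped short on the pin, about 22 mm in, so its bore is blocked; I set it down in the red tray and handed the job in at about 33 s.

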